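# Find the hidden catch of a carver's tool case and slide its lid open

### The job

The gouges are shut in the long wooden tool case, held by a hidden catch somewhere under the black strip in its sliding lid. Run a closed fingertip lightly along the strip until it drops into the recess, press the catch right down and, keeping it down, draw the lid fully open towards the end with the two brass screws; then lift away and leave it open. Be gentle with the case throughout, and leave the other things on the bench undisturbed.

Things in the scene. Friction and masses are not known exactly. Their poses are not given: they have to be found in the camera images.
- tool_case: Dark wooden case with paler sliding lid, 170 x 340 mm, 64 mm high, fixed. Origin: centre of its underside, on the bench; z up, y along its length to the end with two brass screws on top, to which the lid opens; the black strip lies on its +x side. Its upper rims and the lid's face are 62 to 64 mm up. Over 20 N on case or lid is rough.
- channel (a point): Middle of the black strip's upper face; axes as the case; moves with the lid. The strip is the floor of a straight-walled channel in the lid, 34 mm wide (x), 132 mm long (y), 8 mm below the lid's face. Felt-backed: gives 1 mm per 6 N. Flush in it, looking the same, is the catch, 46 mm long, as wide as the strip, its middle within 40 mm of this point along y, another place each time.
- catch (a joint): How far the sprung catch is pressed below the strip, m: 0 flush, 0.010 at its stop; about 1.5 N starts it, 4 N gives 5 mm, 6.5 N the stop. It leaves a recess with upright end walls, by which a fingertip in it can push the lid along. Pressed 9 mm or more it frees the lid; keep it down over the lid's first 22 mm. Springs back when let go.
- case_lid (a joint): Travel of the lid, m: 0 shut, 0.095 fully open at its stop; grows as the lid slides along the case's +y. With the catch up it has about 1.5 mm of play and is then held fast. Free, it slides with about 2 N of friction, and stays where it is left.
- slip_stone: Grey sharpening slip stone, 30 x 100 x 12 mm, lying on the grey mat; origin at the centre of its underside. To be left alone.
- camellia_oil: Small yellow oil bottle with a red cap, 41 mm across, 118 mm high, standing on the grey mat beside the case; origin at the centre of its underside. To be left alone.

How it is judged:
On the way, in this order (a step that is already met when the one before it is completed fails the run):
1. the catch is found and pressed down at least 7 mm, the lid still shut (value of joint catch above 0.007 m and value of joint case_lid below 0.008 m), for 0.1 s.
2. the lid is drawn fully open (to within 10 mm of its stop) (value of joint case_lid above 0.085 m), for 0.2 s.
At the end, for the whole second after the job is handed in: The lid stands fully open (0.085 m or more of its 0.095 m travel) and at rest, and the catch has been let go and is flush again (within 2 mm) (value of joint case_lid above 0.085 m and velocity of joint case_lid below 0.01 m/s and value of joint catch below 0.002 m); the robot touches nothing.
It fails at once if the case or its lid is pressed, pushed or struck with more than 20 N (contact force between any of the fingers, the arm and tool_case above 20 N).
It fails at once if a bystander (slip stone, oil bottle) is moved more than 15 mm (distance of any of slip_stone, camellia_oil from where it was at the start of the episode above 0.015 m).
It also fails if it takes over 64 s, if anything falls off the work surface, if the arm or the gripper's body presses on something with over 40 N, if the wrist force passes 120 N, or if a joint passes its speed limit or range.

### The arm

A 6-joint arm with a two-finger parallel gripper is mounted at the origin on a cart in front of the work surface, level with it; the furniture and walls round the work are solid. World frame = base frame: x ahead of the robot, y to its left, z up, the work surface at z = 0. Lengths are in m, angles in rad, forces in N, time in s.
With the tool pointing down it reaches from about 0.35 to 0.925 m from the base axis. Payload 6.4 kg.
Tool frame: the origin (TCP) lies midway between the tips of the shut fingers; the grasp point (between the pads) lies 19 mm behind it (env.grasp_offset is the distance from the TCP to the grasp point, in m); z points along the fingers, y is the line along which they close (so a half turn about z gives the same grasp; the last joint's range is limited). The gripper opens to 94 mm and grips with 3 to 60 N. Pads are 16 mm wide; open, the fingers measure 119 mm over their backs; the gripper's body (75 mm by 177 mm) begins 78 mm behind the grasp point.
Start: joints at [-1.289, 0.245, 1.558, -0, 1.339, -0.174], TCP at [0.286, -0.584, 0.205] pointing down, gripper open.
Joint ranges: [-3.13, 3.13], [-1.02, 2.26], [0.13, 2.54], [-0.95, 4.09], [0.21, 2.88], [-2.74, 2.74]. Speed limits (rad/s): [2.57, 2.57, 3.14, 3.14, 3.14, 3.14].

### API

Orientations are given as a 3x3 rotation matrix whose columns are the frame's x, y, z axes.
In Python, from plant import env gives the robot as it stands.
- The arm moves only by the tool jog_arm, never from a script. Its arguments are lists of equal length, an entry for each row: "dp": the shift along the tool's x, y, z in m, a list of three; "twist": the turn, a rotation vector about the tool's x, y, z in degrees, a list of three; "claw": the closure, from 0 (fully open) to 1 (shut). A call has 1 to 5 rows; each row is the pose to reach, as a shift and turn from the pose commanded when the call began, along the tool's axes at that moment; what a row does not reach only later rows make up. A row lasts 1/8 s, in which the tool goes at most 62.5 mm and 10.7 degrees, less where a joint would pass 70% of its speed; a pose out of reach is approached as far as the arm can. A call with a gripper value outside its range is refused whole. The fingers move at their own pace and stop on an object; "force" is the grip in N (left out, the last holds). Time passes only in rows, so rows that repeat a pose let the fingers close. It gives the time, the measured TCP pose, the force, the opening and the grip force at its end, in the units of the state.
- env.state(): the state, without advancing time (a new reading comes with each control period).
- env.snapshot(name): name is "scene" or "top" or "wrist"; returns a dict with "frame" (400x640x3 uint8, red, green, blue), "fov_y" (degrees; the focal length in pixels is half the picture's height over the tangent of half this angle, whatever the lens; pixels are square), "cx", "cy" (the principal point, pixels), "camera_from_world" (4x4, takes a point from world to camera coordinates); the wrist camera has in their place "tool_from_camera" (4x4, takes a point from camera to tool coordinates, whose origin is the TCP and whose axes are the flange's). Camera axes: x right, y down, z forward; pixel columns grow to the right and rows downward; lengths in m; the calibration is good to about 2 mm. A picture is of the moment at which its call begins: read the wrist's pose just before it. There is no depth.
- env.finish_job(): hands the job in; it is judged then, once.
Trained networks look in the newest picture that a camera, given by its name, has taken for a name from the list of things; names that differ only in an ending like _2 or _b are one class to them, and where a whole thing is asked for, a point or a joint stands for the part that bears it (a point fixed in the world has none). Each returns a list of dicts, best first, with "p" (0 to 1); they miss things now and then, are a little off and sometimes report something else, mostly with a low value. They report only what shows in the picture. A call takes as long as a camera call.
- env.recognise(camera, label): "extent" ([left, top, right, bottom] in pixels, round what is visible of it).
The state is a dict: "time": time; "q": joint angles; "joint_vel": joint speeds; "joint_torque": joint torques, N m; "tool_pos": TCP position; "orientation": TCP orientation; "force": force on the tool from outside, world axes, zero at the start; "moment": the same for the moment, N m; "finger_gap": opening from 0.0 (shut) to 1.0 (fully open); "gripper_force": force on a finger pad.
Only numpy, scipy, OpenCV 4.12 (cv2) and the standard library are available. Lean on these libraries where they do the work, as an engineer would, in place of code of your own. Each camera call takes 0.05 s, during which the arm holds its last target. There are 200 camera calls.

## Working session

There is one attempt and no reset: what is moved stays moved. The work goes in short steps, Python scripts to look and compute and a tool call to move; the robot and the scene stay as the last step left them, time stands still between calls to the robot, and variables do not carry over. Pictures are saved under pics/ and viewed, at most 10 in all, crops included, and the job is handed in when it is done.

Besides the shell and the picture viewer there is one more tool, called after ">>>" by a JSON object that holds its "op" and its "data", one argument or row to a line. jog_arm: Moves the arm, as the interface text tells. Its arguments: {"type":"object","properties":{"dp":{"type":"array","items":{"type":"array","items":{"type":"number"}}},"twist":{"type":"array","items":{"type":"array","items":{"type":"number"}}},"claw":{"type":"array","items":{"type":"number"}},"force":{"type":"number"}},"required":["dp","twist","claw"]}

```bash
mkdir -p pics; cat > h.py <<'E'
import numpy as np, cv2
from plant import env
def snap(c,name=None):
    s=env.snapshot(c)
    if name: cv2.imwrite('pics/'+name,cv2.cvtColor(s['frame'],cv2.COLOR_RGB2BGR))
    return s
def ray(s,uv,z):
    f=s['frame'].shape[0]/2/np.tan(np.radians(s['fov_y'])/2)
    T=np.array(s['camera_from_world']);R=T[:3,:3];o=-R.T@T[:3,3]
    d=R.T@np.array([(uv[0]-s['cx'])/f,(uv[1]-s['cy'])/f,1.])
    return o+d*(z-o[2])/d[2]
E
python3 - <<'E'
from h import *
for c in ['top','scene']:
    s=snap(c,c+'1.png')
    for l in ['tool_case','channel','slip_stone','camellia_oil']:
        print(c,l,[(np.round(r['extent']),round(r['p'],2)) for r in env.recognise(c,l)[:2]])
st=env.state();print(st['time'],st['tool_pos'],st['orientation'],st['force'])
E
```

```text
top tool_case [(array([234., 131., 330., 302.]), 0.73)]
top channel [(array([240., 135., 324., 299.]), 0.85), (array([234., 132., 330., 302.]), 0.37)]
top slip_stone [(array([378., 209., 425., 227.]), 0.63)]
top camellia_oil []
scene tool_case [(array([216., 187., 342., 269.]), 0.57)]
scene channel [(array([219., 184., 344., 253.]), 0.79)]
scene slip_stone []
scene camellia_oil [(array([376., 197., 392., 235.]), 0.58)]
0.5 [ 0.28613227 -0.58364435  0.20543844] [[ 8.97908393e-01  4.40182367e-01  2.09895062e-05]
 [ 4.40182367e-01 -8.97908394e-01  2.72586306e-05]
 [ 3.08454223e-05 -1.52365427e-05 -9.99999999e-01]] [ 0.39601661 -0.34169581  0.81438051]
```

View pics/top1.png

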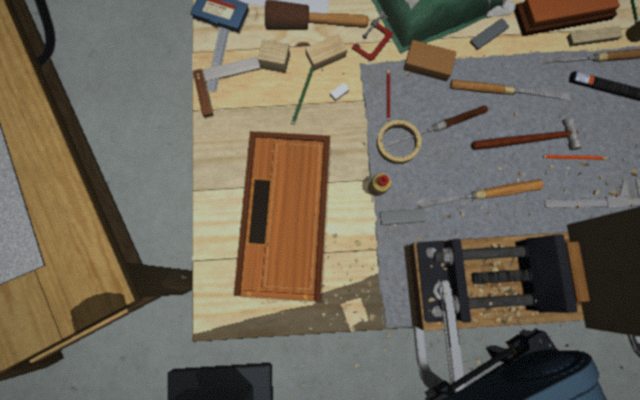

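View pics/scene1.png

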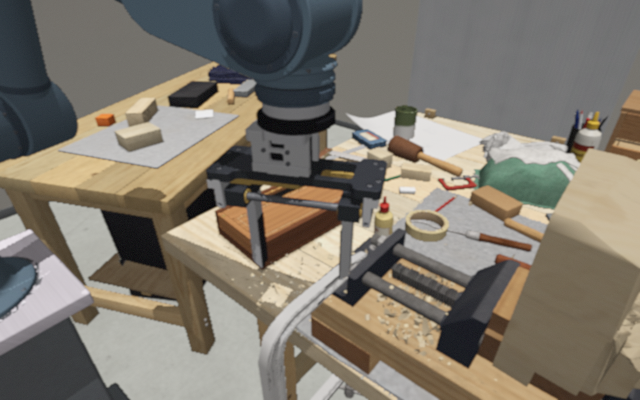

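The top view shows the case at about (282,216), with the black strip at (259,212) on its left. The stone is at (402,217) and the bottle at (381,184). I'll measure the strip and zoom in on the screws.

```bash
python3 - <<'E'
from h import *
s=snap('top')
im=cv2.cvtColor(s['frame'],cv2.COLOR_RGB2BGR)
c=cv2.resize(im[120:310,220:345],None,fx=3.1,fy=3.1,interpolation=cv2.INTER_CUBIC);cv2.imwrite('pics/crop.png',c)
g=im[165:260,245:275].max(2)
m=(g<60).astype(np.uint8)
n,l,stt,ce=cv2.connectedComponentsWithStats(m);k=1+np.argmax(stt[1:,4]);print(stt[k])
ys,xs=np.nonzero(l==k);P=np.array([ray(s,(x+245,y+165),.055)[:2] for x,y in zip(xs,ys)],np.float32)
print('strip',cv2.minAreaRect(P),P.mean(0))
for uv in [(251,132),(329,136),(320,301),(235,295)]: print(uv,ray(s,uv,.064).round(4))
print('bottle',ray(s,(381,190),0),'stone',ray(s,(402,217),.01))
T=np.array(s['camera_from_world']);print(-T[:3,:3].T@T[:3,3])
E
```

```text
[  5  16  20  62 875]
strip ((0.5837491750717163, -0.25418412685394287), (0.029459016397595406, 0.12777476012706757), 82.82727813720703) [ 0.5831665  -0.25427973]
(251, 132) [ 0.7517 -0.2437  0.064 ]
(329, 136) [ 0.7328 -0.407   0.064 ]
(320, 301) [ 0.3977 -0.3672  0.064 ]
(235, 295) [ 0.4192 -0.2033  0.064 ]
bottle [ 0.62426035 -0.51595114  0.        ] stone [ 0.56001736 -0.55382365  0.01      ]
[ 0.4259344  -0.36678163  0.8957738 ]
```

View pics/crop.png

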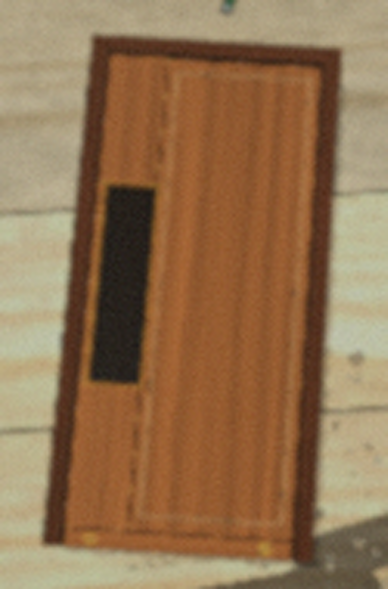

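The brass screws are at the lower end of the crop, (90,538) and (266,548). So case +y points towards the robot and +x to its left, with a yaw of about 7°. The strip sits at roughly (0.584, -0.254). Next I'll hover there with the fingers shut and the tool x along case x.

>>> {"op": "jog_arm", "data": {
  "dp": [
    [0.06,-0.024,0],
    [0.12,-0.048,0],
    [0.175,-0.07,0],
    [0.23,-0.092,0],
    [0.28,-0.112,0]
  ],
  "twist": [
    [0,0,-10],
    [0,0,-20],
    [0,0,-30],
    [0,0,-40],
    [0,0,-50]
  ],
  "claw": [1,1,1,1,1],
  "force": 20
}}

```text
time: 1.18
tool_pos: [0.4895, -0.3581, 0.2057]
orientation: [[0.234, 0.972, 0.0], [0.972, -0.234, -0.0], [-0.0, 0.0, -1.0]]
force: [0.1, 0.2, -0.4]
finger_gap: 0.503
gripper_force: 0.0
```

```bash
cat >> h.py <<'E'
C=np.array([0.5837,-0.2542]);YC=np.array([-0.9925,0.122]);XC=np.array([0.122,0.9925])
def rel(goal,z):
    st=env.state();R=np.array(st['orientation']);p=np.array(st['tool_pos'])
    Rg=np.array([[XC[0],-YC[0],0],[XC[1],-YC[1],0],[0,0,-1]])
    from scipy.spatial.transform import Rotation as Ro
    print('t',st['time'],'pos',p.round(4),'dp',(R.T@(np.r_[goal,z]-p)).round(4),'tw',np.degrees(Ro.from_matrix(R.T@Rg).as_rotvec()).round(2),'F',np.round(st['force'],2),'gap',st['finger_gap'])
E
python3 -c "
from h import *
rel(C,.205)"
```

```text
t 1.175 pos [ 0.4895 -0.3581  0.2057] dp [0.123  0.0673 0.0007] tw [ 0.03  0.01 -6.52] F [ 0.13  0.16 -0.43] gap 0.5029760526804428
```

>>> {"op": "jog_arm", "data": {
  "dp": [
    [0.055,0.03,0],
    [0.1,0.056,0],
    [0.123,0.067,0],
    [0.123,0.067,0],
    [0.123,0.067,0]
  ],
  "twist": [
    [0,0,-6.5],
    [0,0,-6.5],
    [0,0,-6.5],
    [0,0,-6.5],
    [0,0,-6.5]
  ],
  "claw": [1,1,1,1,1]
}}

```text
time: 1.8
tool_pos: [0.5823, -0.2572, 0.2054]
orientation: [[0.129, 0.992, -0.0], [0.992, -0.129, -0.0], [-0.0, -0.0, -1.0]]
force: [0.5, 0.0, -0.6]
finger_gap: 0.003
gripper_force: 0.0
```

```bash
python3 - <<'E'
from h import *
rel(C,.205)
st=env.state();s=snap('wrist','w1.png')
R=np.array(st['orientation']);p=np.array(st['tool_pos'])
T=np.array(s['tool_from_camera']);print(T.round(3),s['fov_y'])
W=np.eye(4);W[:3,:3]=R;W[:3,3]=p
s['camera_from_world']=np.linalg.inv(W@T)
g=s['frame'].max(2)
m=(g<60).astype(np.uint8)
n,l,stt,ce=cv2.connectedComponentsWithStats(m)
for k in range(1,n):
    if stt[k,4]>800:
        ys,xs=np.nonzero(l==k);P=np.array([ray(s,(x,y),.055)[:2] for x,y in zip(xs,ys)],np.float32)
        print(stt[k],cv2.minAreaRect(P))
E
```

```text
t 1.8 pos [ 0.5823 -0.2572  0.2054] dp [0.0031 0.001  0.0004] tw [-0.01  0.02 -0.4 ] F [ 0.5   0.05 -0.63] gap 0.002512480464458348
[[ 0.    -0.969 -0.246  0.071]
 [ 1.    -0.     0.002 -0.   ]
 [-0.002 -0.246  0.969 -0.18 ]
 [ 0.     0.     0.     1.   ]] 60.67318523622111
[    0     0   152   123 12314] ((0.37289053201675415, -0.11318300664424896), (0.10292708873748779, 0.1499292105436325), 82.62122344970703)
[ 154  146  324    6 1374] ((0.5826346278190613, -0.21756848692893982), (0.004550544545054436, 0.3100632131099701), 82.88573455810547)
[ 280  172  108   32 1629] ((0.594724714756012, -0.2576276659965515), (0.03039180114865303, 0.10572293400764465), 83.20328521728516)
[    0   273   314   117 17538] ((0.3799263834953308, -0.39585691690444946), (0.14649826288223267, 0.3496513068675995), 82.50025177001953)
[  327   273   313   109 16491] ((0.7424960136413574, -0.4379953444004059), (0.1354864090681076, 0.349316269159317), 82.5035171508789)
```

View pics/w1.png

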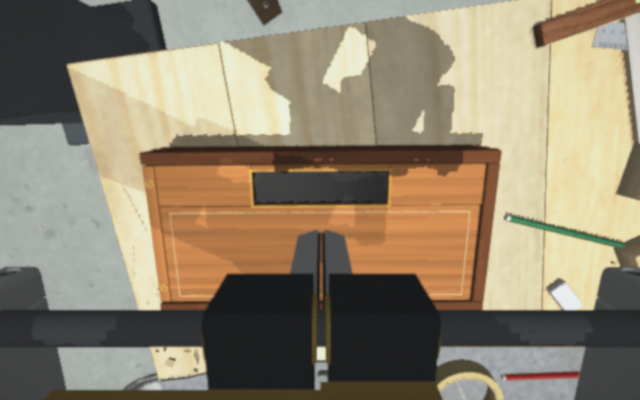

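The strip shows at x 254–388, y 172–205, with its gold border around it and the screws at the left at (150,184) and (164,288). I'll use its corners to get the centre.

```bash
python3 - <<'E'
from h import *
st=env.state();s=snap('wrist')
W=np.eye(4);W[:3,:3]=st['orientation'];W[:3,3]=st['tool_pos']
s['camera_from_world']=np.linalg.inv(W@np.array(s['tool_from_camera']))
g=s['frame'].astype(int)
row=g[160:212,330];print([tuple(r) for r in row[::3]])
print([tuple(r) for r in g[190,246:262:2]],[tuple(r) for r in g[190,382:396:2]])
for uv in [(253.5,172),(388,172),(389,205),(252.5,205)]: print(ray(s,uv,.055).round(4))
c=(ray(s,(253.5,188),.055)+ray(s,(388.5,188),.055))/2;print('mid',c, 'len',np.linalg.norm(ray(s,(253.5,188),.055)-ray(s,(388.5,188),.055)))
E
```

```text
[(np.int64(110), np.int64(70), np.int64(48)), (np.int64(74), np.int64(50), np.int64(34)), (np.int64(121), np.int64(84), np.int64(50)), (np.int64(217), np.int64(171), np.int64(86)), (np.int64(83), np.int64(75), np.int64(65)), (np.int64(62), np.int64(61), np.int64(61)), (np.int64(59), np.int64(58), np.int64(57)), (np.int64(60), np.int64(59), np.int64(58)), (np.int64(59), np.int64(58), np.int64(57)), (np.int64(60), np.int64(59), np.int64(58)), (np.int64(59), np.int64(59), np.int64(57)), (np.int64(59), np.int64(59), np.int64(57)), (np.int64(58), np.int64(58), np.int64(56)), (np.int64(56), np.int64(57), np.int64(55)), (np.int64(54), np.int64(43), np.int64(36)), (np.int64(173), np.int64(129), np.int64(65)), (np.int64(185), np.int64(126), np.int64(73)), (np.int64(198), np.int64(148), np.int64(99))]
[(np.int64(185), np.int64(124), np.int64(74)), (np.int64(186), np.int64(126), np.int64(75)), (np.int64(207), np.int64(149), np.int64(78)), (np.int64(172), np.int64(129), np.int64(63)), (np.int64(61), np.int64(50), np.int64(40)), (np.int64(62), np.int64(61), np.int64(60)), (np.int64(66), np.int64(65), np.int64(65)), (np.int64(66), np.int64(64), np.int64(64))] [(np.int64(47), np.int64(46), np.int64(46)), (np.int64(47), np.int64(45), np.int64(46)), (np.int64(51), np.int64(46), np.int64(42)), (np.int64(134), np.int64(101), np.int64(53)), (np.int64(218), np.int64(160), np.int64(82)), (np.int64(216), np.int64(147), np.int64(86)), (np.int64(215), np.int64(145), np.int64(86))]
[ 0.5196 -0.2324  0.055 ]
[ 0.6497 -0.2494  0.055 ]
[ 0.648  -0.2828  0.055 ]
[ 0.5127 -0.2651  0.055 ]
mid [ 0.58282698 -0.25675037  0.055     ] len 0.13326891243278297
```

>>> {"op": "jog_arm", "data": {
  "dp": [
    [0.0016,0.0425,0.04],
    [0.0016,0.0425,0.09],
    [0.0016,0.0425,0.125],
    [0.0016,0.0425,0.138],
    [0.0016,0.0425,0.138]
  ],
  "twist": [
    [0,0,0],
    [0,0,0],
    [0,0,0],
    [0,0,0],
    [0,0,0]
  ],
  "claw": [1,1,1,1,1]
}}

```text
time: 2.52
tool_pos: [0.6247, -0.261, 0.0674]
orientation: [[0.13, 0.992, -0.0], [0.992, -0.13, 0.0], [0.0, -0.001, -1.0]]
force: [-0.2, 0.5, -0.4]
finger_gap: 0.009
gripper_force: 0.0
```

>>> {"op": "jog_arm", "data": {
  "dp": [
    [0,0,0.004],
    [0,0,0.007],
    [0,0,0.008]
  ],
  "twist": [
    [0,0,0],
    [0,0,0],
    [0,0,0]
  ],
  "claw": [1,1,1]
}}

```text
time: 2.9
tool_pos: [0.6254, -0.2605, 0.0601]
orientation: [[0.128, 0.992, 0.001], [0.992, -0.128, -0.001], [-0.0, 0.001, -1.0]]
force: [0.2, 0.5, 0.4]
finger_gap: 0.005
gripper_force: 0.0
```

>>> {"op": "jog_arm", "data": {
  "dp": [
    [0,0,0.002],
    [0,0,0.003],
    [0,0,0.004],
    [0,0,0.004]
  ],
  "twist": [
    [0,0,0],
    [0,0,0],
    [0,0,0],
    [0,0,0]
  ],
  "claw": [1,1,1,1]
}}

```text
time: 3.4
tool_pos: [0.6251, -0.2603, 0.0553]
orientation: [[0.128, 0.992, -0.0], [0.992, -0.128, 0.0], [0.0, -0.0, -1.0]]
force: [-0.6, -0.3, 0.1]
finger_gap: 0.007
gripper_force: 0.0
```

>>> {"op": "jog_arm", "data": {
  "dp": [
    [0,0,0.001],
    [0,0,0.001]
  ],
  "twist": [
    [0,0,0],
    [0,0,0]
  ],
  "claw": [1,1]
}}

```text
time: 3.65
tool_pos: [0.6251, -0.2603, 0.0543]
orientation: [[0.129, 0.992, -0.0], [0.992, -0.129, 0.0], [0.0, -0.0, -1.0]]
force: [0.5, 0.0, 0.5]
finger_gap: 0.005
gripper_force: 0.0
```

>>> {"op": "jog_arm", "data": {
  "dp": [
    [0,0,0.0007],
    [0,0,0.0007]
  ],
  "twist": [
    [0,0,0],
    [0,0,0]
  ],
  "claw": [1,1]
}}

```text
time: 3.9
tool_pos: [0.6252, -0.2604, 0.054]
orientation: [[0.129, 0.992, 0.0], [0.992, -0.129, -0.0], [-0.0, 0.0, -1.0]]
force: [-0.9, 0.0, 0.7]
finger_gap: 0.002
gripper_force: 0.6
```

>>> {"op": "jog_arm", "data": {
  "dp": [
    [0,0,0.0005],
    [0,0,0.0005]
  ],
  "twist": [
    [0,0,0],
    [0,0,0]
  ],
  "claw": [1,1]
}}

```text
time: 4.15
tool_pos: [0.6253, -0.2604, 0.0536]
orientation: [[0.129, 0.992, 0.0], [0.992, -0.129, -0.0], [-0.0, 0.0, -1.0]]
force: [-1.3, 0.4, 3.5]
finger_gap: 0.008
gripper_force: 1.6
```

>>> {"op": "jog_arm", "data": {
  "dp": [
    [0,-0.004,0.0003],
    [0,-0.008,0.0003],
    [0,-0.008,0.0003]
  ],
  "twist": [
    [0,0,0],
    [0,0,0],
    [0,0,0]
  ],
  "claw": [1,1,1]
}}

```text
time: 4.53
tool_pos: [0.6175, -0.2597, 0.0536]
orientation: [[0.129, 0.992, 0.001], [0.992, -0.129, -0.001], [-0.001, 0.001, -1.0]]
force: [1.9, -0.3, 4.3]
finger_gap: 0.005
gripper_force: 2.0
```

>>> {"op": "jog_arm", "data": {
  "dp": [
    [0,-0.004,0],
    [0,-0.007,0],
    [0,-0.007,0]
  ],
  "twist": [
    [0,0,0],
    [0,0,0],
    [0,0,0]
  ],
  "claw": [1,1,1]
}}

```text
time: 4.9
tool_pos: [0.6105, -0.2587, 0.0535]
orientation: [[0.129, 0.992, 0.001], [0.992, -0.129, -0.001], [-0.0, 0.001, -1.0]]
force: [3.1, -0.1, 6.1]
finger_gap: 0.004
gripper_force: 2.7
```

>>> {"op": "jog_arm", "data": {
  "dp": [
    [0,-0.004,0],
    [0,-0.007,0],
    [0,-0.007,0]
  ],
  "twist": [
    [0,0,0],
    [0,0,0],
    [0,0,0]
  ],
  "claw": [1,1,1]
}}

```text
time: 5.28
tool_pos: [0.6035, -0.2578, 0.0535]
orientation: [[0.129, 0.992, 0.001], [0.992, -0.129, -0.001], [-0.0, 0.001, -1.0]]
force: [3.2, 0.2, 6.2]
finger_gap: 0.006
gripper_force: 2.8
```

>>> {"op": "jog_arm", "data": {
  "dp": [
    [0,-0.004,0],
    [0,-0.007,0],
    [0,-0.007,0]
  ],
  "twist": [
    [0,0,0],
    [0,0,0],
    [0,0,0]
  ],
  "claw": [1,1,1]
}}

```text
time: 5.65
tool_pos: [0.5966, -0.2569, 0.0535]
orientation: [[0.129, 0.992, 0.001], [0.992, -0.129, -0.001], [-0.0, 0.001, -1.0]]
force: [4.5, -1.1, 6.1]
finger_gap: 0.004
gripper_force: 2.8
```

>>> {"op": "jog_arm", "data": {
  "dp": [
    [0,-0.004,0],
    [0,-0.006,0],
    [0,-0.006,0]
  ],
  "twist": [
    [0,0,0],
    [0,0,0],
    [0,0,0]
  ],
  "claw": [1,1,1]
}}

```text
time: 6.02
tool_pos: [0.5907, -0.2561, 0.0535]
orientation: [[0.129, 0.992, 0.001], [0.992, -0.129, -0.001], [-0.0, 0.001, -1.0]]
force: [3.4, -0.8, 5.3]
finger_gap: 0.004
gripper_force: 2.8
```

>>> {"op": "jog_arm", "data": {
  "dp": [
    [0,-0.004,0],
    [0,-0.007,0],
    [0,-0.007,0]
  ],
  "twist": [
    [0,0,0],
    [0,0,0],
    [0,0,0]
  ],
  "claw": [1,1,1]
}}

```text
time: 6.4
tool_pos: [0.5837, -0.2552, 0.0535]
orientation: [[0.129, 0.992, 0.001], [0.992, -0.129, -0.001], [-0.0, 0.001, -1.0]]
force: [3.2, -2.0, 5.6]
finger_gap: 0.007
gripper_force: 2.8
```

>>> {"op": "jog_arm", "data": {
  "dp": [
    [0,-0.004,0],
    [0,-0.006,0],
    [0,-0.006,0]
  ],
  "twist": [
    [0,0,0],
    [0,0,0],
    [0,0,0]
  ],
  "claw": [1,1,1]
}}

```text
time: 6.78
tool_pos: [0.5778, -0.2544, 0.0534]
orientation: [[0.129, 0.992, 0.001], [0.992, -0.129, -0.001], [-0.0, 0.001, -1.0]]
force: [3.2, -1.4, 6.2]
finger_gap: 0.006
gripper_force: 2.8
```

>>> {"op": "jog_arm", "data": {
  "dp": [
    [0,-0.004,0],
    [0,-0.007,0],
    [0,-0.007,0]
  ],
  "twist": [
    [0,0,0],
    [0,0,0],
    [0,0,0]
  ],
  "claw": [1,1,1]
}}

```text
time: 7.15
tool_pos: [0.5708, -0.2535, 0.0535]
orientation: [[0.129, 0.992, 0.001], [0.992, -0.129, -0.001], [-0.0, 0.001, -1.0]]
force: [4.2, -0.0, 5.8]
finger_gap: 0.004
gripper_force: 2.8
```

>>> {"op": "jog_arm", "data": {
  "dp": [
    [0,-0.004,0],
    [0,-0.006,0],
    [0,-0.006,0]
  ],
  "twist": [
    [0,0,0],
    [0,0,0],
    [0,0,0]
  ],
  "claw": [1,1,1]
}}

```text
time: 7.52
tool_pos: [0.565, -0.2528, 0.0535]
orientation: [[0.129, 0.992, 0.001], [0.992, -0.129, -0.001], [-0.0, 0.001, -1.0]]
force: [3.3, -1.3, 5.1]
finger_gap: 0.004
gripper_force: 2.8
```

>>> {"op": "jog_arm", "data": {
  "dp": [
    [0,-0.004,0],
    [0,-0.007,0],
    [0,-0.007,0]
  ],
  "twist": [
    [0,0,0],
    [0,0,0],
    [0,0,0]
  ],
  "claw": [1,1,1]
}}

```text
time: 7.9
tool_pos: [0.5576, -0.2517, 0.0532]
orientation: [[0.129, 0.992, 0.0], [0.992, -0.129, -0.0], [-0.0, 0.0, -1.0]]
force: [2.8, -0.9, 6.1]
finger_gap: 0.008
gripper_force: 2.7
```

>>> {"op": "jog_arm", "data": {
  "dp": [
    [0,-0.004,0],
    [0,-0.006,0],
    [0,-0.006,0]
  ],
  "twist": [
    [0,0,0],
    [0,0,0],
    [0,0,0]
  ],
  "claw": [1,1,1]
}}

```text
time: 8.28
tool_pos: [0.551, -0.2506, 0.0526]
orientation: [[0.129, 0.992, -0.001], [0.992, -0.129, 0.001], [0.001, -0.002, -1.0]]
force: [0.6, 0.7, 3.8]
finger_gap: 0.004
gripper_force: 1.9
```

>>> {"op": "jog_arm", "data": {
  "dp": [
    [0,-0.003,0],
    [0,-0.005,0],
    [0,-0.005,0]
  ],
  "twist": [
    [0,0,0],
    [0,0,0],
    [0,0,0]
  ],
  "claw": [1,1,1]
}}

```text
time: 8.65
tool_pos: [0.5463, -0.25, 0.0527]
orientation: [[0.129, 0.992, -0.001], [0.992, -0.129, 0.0], [0.0, -0.001, -1.0]]
force: [1.2, -0.1, 3.1]
finger_gap: 0.005
gripper_force: 1.5
```

>>> {"op": "jog_arm", "data": {
  "dp": [
    [0,0,0.001],
    [0,0,0.001]
  ],
  "twist": [
    [0,0,0],
    [0,0,0]
  ],
  "claw": [1,1]
}}

```text
time: 8.9
tool_pos: [0.5463, -0.25, 0.0516]
orientation: [[0.128, 0.992, -0.001], [0.992, -0.128, 0.001], [0.0, -0.001, -1.0]]
force: [0.1, -0.5, 2.3]
finger_gap: 0.007
gripper_force: 1.4
```

>>> {"op": "jog_arm", "data": {
  "dp": [
    [0,0,0.002],
    [0,0,0.004],
    [0,0,0.004]
  ],
  "twist": [
    [0,0,0],
    [0,0,0],
    [0,0,0]
  ],
  "claw": [1,1,1]
}}

```text
time: 9.28
tool_pos: [0.5465, -0.25, 0.0477]
orientation: [[0.128, 0.992, -0.001], [0.992, -0.128, 0.001], [0.0, -0.001, -1.0]]
force: [-0.6, 0.1, 4.2]
finger_gap: 0.006
gripper_force: 1.9
```

>>> {"op": "jog_arm", "data": {
  "dp": [
    [0,0,0.001],
    [0,0,0.002],
    [0,0,0.002]
  ],
  "twist": [
    [0,0,0],
    [0,0,0],
    [0,0,0]
  ],
  "claw": [1,1,1]
}}

```text
time: 9.65
tool_pos: [0.5467, -0.2501, 0.0459]
orientation: [[0.128, 0.992, -0.0], [0.992, -0.128, 0.0], [0.0, -0.0, -1.0]]
force: [-2.2, 2.2, 5.4]
finger_gap: 0.004
gripper_force: 2.6
```

>>> {"op": "jog_arm", "data": {
  "dp": [
    [0,0,0.001],
    [0,0,0.001]
  ],
  "twist": [
    [0,0,0],
    [0,0,0]
  ],
  "claw": [1,1]
}}

```text
time: 9.9
tool_pos: [0.5468, -0.2501, 0.045]
orientation: [[0.128, 0.992, -0.0], [0.992, -0.128, 0.0], [0.0, -0.0, -1.0]]
force: [-2.4, 0.6, 5.2]
finger_gap: 0.004
gripper_force: 2.8
```

>>> {"op": "jog_arm", "data": {
  "dp": [
    [0,0,0.0008],
    [0,0,0.0008]
  ],
  "twist": [
    [0,0,0],
    [0,0,0]
  ],
  "claw": [1,1]
}}

```text
time: 10.15
tool_pos: [0.5468, -0.2501, 0.0443]
orientation: [[0.129, 0.992, -0.0], [0.992, -0.129, 0.0], [0.0, -0.0, -1.0]]
force: [-1.6, 1.6, 5.9]
finger_gap: 0.0
gripper_force: 2.9
```

>>> {"op": "jog_arm", "data": {
  "dp": [
    [0,0,0.0008],
    [0,0,0.0008]
  ],
  "twist": [
    [0,0,0],
    [0,0,0]
  ],
  "claw": [1,1]
}}

```text
time: 10.4
tool_pos: [0.5469, -0.2501, 0.0436]
orientation: [[0.129, 0.992, 0.0], [0.992, -0.129, 0.0], [0.0, 0.0, -1.0]]
force: [-1.7, 1.5, 6.7]
finger_gap: 0.004
gripper_force: 3.1
```

>>> {"op": "jog_arm", "data": {
  "dp": [
    [0,0,0.0004],
    [0,0,0.0004]
  ],
  "twist": [
    [0,0,0],
    [0,0,0]
  ],
  "claw": [1,1]
}}

```text
time: 10.65
tool_pos: [0.5469, -0.2501, 0.0433]
orientation: [[0.129, 0.992, 0.0], [0.992, -0.129, 0.0], [0.0, 0.0, -1.0]]
force: [-1.9, 1.8, 6.9]
finger_gap: 0.005
gripper_force: 3.2
```

>>> {"op": "jog_arm", "data": {
  "dp": [
    [0,0,0.0005],
    [0,0,0.0005]
  ],
  "twist": [
    [0,0,0],
    [0,0,0]
  ],
  "claw": [1,1]
}}

```text
time: 10.9
tool_pos: [0.5471, -0.2501, 0.0429]
orientation: [[0.129, 0.992, 0.0], [0.992, -0.129, 0.0], [0.0, 0.0, -1.0]]
force: [-2.2, 1.7, 6.3]
finger_gap: 0.008
gripper_force: 3.6
```

>>> {"op": "jog_arm", "data": {
  "dp": [
    [0,-0.003,0],
    [0,-0.003,0]
  ],
  "twist": [
    [0,0,0],
    [0,0,0]
  ],
  "claw": [1,1]
}}

```text
time: 11.15
tool_pos: [0.5452, -0.25, 0.0435]
orientation: [[0.129, 0.992, 0.003], [0.992, -0.129, -0.001], [-0.0, 0.003, -1.0]]
force: [1.9, 2.2, 5.6]
finger_gap: 0.003
gripper_force: 3.2
```

>>> {"op": "jog_arm", "data": {
  "dp": [
    [0,0,0.0006],
    [0,-0.002,0.0006],
    [0,-0.002,0.0006]
  ],
  "twist": [
    [0,0,0],
    [0,0,0],
    [0,0,0]
  ],
  "claw": [1,1,1]
}}

```text
time: 11.52
tool_pos: [0.5435, -0.2497, 0.043]
orientation: [[0.129, 0.992, 0.004], [0.992, -0.129, -0.001], [-0.0, 0.004, -1.0]]
force: [1.5, 2.0, 7.2]
finger_gap: 0.004
gripper_force: 3.4
```

>>> {"op": "jog_arm", "data": {
  "dp": [
    [0,-0.002,0],
    [0,-0.003,0],
    [0,-0.003,0]
  ],
  "twist": [
    [0,0,0],
    [0,0,0],
    [0,0,0]
  ],
  "claw": [1,1,1]
}}

```text
time: 11.9
tool_pos: [0.5406, -0.2494, 0.0431]
orientation: [[0.129, 0.992, 0.004], [0.992, -0.129, -0.001], [-0.0, 0.004, -1.0]]
force: [2.5, 1.6, 7.0]
finger_gap: 0.005
gripper_force: 3.4
```

>>> {"op": "jog_arm", "data": {
  "dp": [
    [0,-0.002,0],
    [0,-0.004,0],
    [0,-0.005,0],
    [0,-0.005,0]
  ],
  "twist": [
    [0,0,0],
    [0,0,0],
    [0,0,0],
    [0,0,0]
  ],
  "claw": [1,1,1,1]
}}

```text
time: 12.4
tool_pos: [0.5357, -0.2488, 0.0431]
orientation: [[0.129, 0.992, 0.004], [0.992, -0.129, -0.001], [-0.0, 0.004, -1.0]]
force: [2.4, 3.0, 6.5]
finger_gap: 0.002
gripper_force: 3.4
```

>>> {"op": "jog_arm", "data": {
  "dp": [
    [0,-0.002,0],
    [0,-0.004,0],
    [0,-0.005,0],
    [0,-0.005,0]
  ],
  "twist": [
    [0,0,0],
    [0,0,0],
    [0,0,0],
    [0,0,0]
  ],
  "claw": [1,1,1,1]
}}

```text
time: 12.9
tool_pos: [0.5307, -0.2481, 0.0431]
orientation: [[0.129, 0.992, 0.004], [0.992, -0.129, -0.001], [-0.0, 0.004, -1.0]]
force: [2.0, 1.9, 6.2]
finger_gap: 0.005
gripper_force: 3.4
```

>>> {"op": "jog_arm", "data": {
  "dp": [
    [0,-0.004,0],
    [0,-0.008,0],
    [0,-0.012,0],
    [0,-0.015,0],
    [0,-0.015,0]
  ],
  "twist": [
    [0,0,0],
    [0,0,0],
    [0,0,0],
    [0,0,0],
    [0,0,0]
  ],
  "claw": [1,1,1,1,1]
}}

```text
time: 13.52
tool_pos: [0.5155, -0.2463, 0.043]
orientation: [[0.129, 0.992, 0.004], [0.992, -0.129, -0.001], [-0.0, 0.004, -1.0]]
force: [1.4, 2.0, 6.5]
finger_gap: 0.005
gripper_force: 3.5
```

>>> {"op": "jog_arm", "data": {
  "dp": [
    [0,-0.004,0],
    [0,-0.008,0],
    [0,-0.012,0],
    [0,-0.016,0],
    [0,-0.02,0]
  ],
  "twist": [
    [0,0,0],
    [0,0,0],
    [0,0,0],
    [0,0,0],
    [0,0,0]
  ],
  "claw": [1,1,1,1,1]
}}

```text
time: 14.15
tool_pos: [0.496, -0.2439, 0.0431]
orientation: [[0.129, 0.992, 0.005], [0.992, -0.129, -0.001], [-0.001, 0.005, -1.0]]
force: [2.1, 2.0, 6.9]
finger_gap: 0.008
gripper_force: 3.3
```

>>> {"op": "jog_arm", "data": {
  "dp": [
    [0,-0.004,0],
    [0,-0.008,0],
    [0,-0.012,0],
    [0,-0.016,0],
    [0,-0.02,0]
  ],
  "twist": [
    [0,0,0],
    [0,0,0],
    [0,0,0],
    [0,0,0],
    [0,0,0]
  ],
  "claw": [1,1,1,1,1]
}}

```text
time: 14.78
tool_pos: [0.4762, -0.2415, 0.0431]
orientation: [[0.129, 0.992, 0.005], [0.992, -0.129, -0.002], [-0.001, 0.005, -1.0]]
force: [3.0, 1.7, 6.6]
finger_gap: 0.004
gripper_force: 3.3
```

>>> {"op": "jog_arm", "data": {
  "dp": [
    [0,-0.004,0],
    [0,-0.008,0],
    [0,-0.012,0],
    [0,-0.015,0],
    [0,-0.015,0]
  ],
  "twist": [
    [0,0,0],
    [0,0,0],
    [0,0,0],
    [0,0,0],
    [0,0,0]
  ],
  "claw": [1,1,1,1,1]
}}

```text
time: 15.4
tool_pos: [0.4609, -0.2395, 0.043]
orientation: [[0.129, 0.992, 0.003], [0.992, -0.129, -0.002], [-0.001, 0.004, -1.0]]
force: [1.7, 1.3, 6.8]
finger_gap: 0.007
gripper_force: 3.5
```

>>> {"op": "jog_arm", "data": {
  "dp": [
    [0,-0.002,0],
    [0,-0.003,0],
    [0,-0.003,0]
  ],
  "twist": [
    [0,0,0],
    [0,0,0],
    [0,0,0]
  ],
  "claw": [1,1,1]
}}

```text
time: 15.78
tool_pos: [0.4582, -0.2392, 0.043]
orientation: [[0.129, 0.992, 0.004], [0.992, -0.129, -0.002], [-0.001, 0.004, -1.0]]
force: [0.9, 1.4, 6.8]
finger_gap: 0.005
gripper_force: 3.4
```

>>> {"op": "jog_arm", "data": {
  "dp": [
    [0,-0.002,0],
    [0,-0.002,0]
  ],
  "twist": [
    [0,0,0],
    [0,0,0]
  ],
  "claw": [1,1]
}}

```text
time: 16.02
tool_pos: [0.4562, -0.2389, 0.043]
orientation: [[0.129, 0.992, 0.004], [0.992, -0.129, -0.002], [-0.001, 0.004, -1.0]]
force: [2.2, 1.6, 7.0]
finger_gap: 0.004
gripper_force: 3.4
```

>>> {"op": "jog_arm", "data": {
  "dp": [
    [0,-0.0015,0],
    [0,-0.0015,0]
  ],
  "twist": [
    [0,0,0],
    [0,0,0]
  ],
  "claw": [1,1]
}}

```text
time: 16.27
tool_pos: [0.4547, -0.2388, 0.043]
orientation: [[0.129, 0.992, 0.004], [0.992, -0.129, -0.002], [-0.001, 0.004, -1.0]]
force: [0.9, 2.5, 7.5]
finger_gap: 0.007
gripper_force: 3.4
```

>>> {"op": "jog_arm", "data": {
  "dp": [
    [0,-0.0015,0],
    [0,-0.0015,0]
  ],
  "twist": [
    [0,0,0],
    [0,0,0]
  ],
  "claw": [1,1]
}}

```text
time: 16.52
tool_pos: [0.4534, -0.2386, 0.0431]
orientation: [[0.129, 0.992, 0.004], [0.992, -0.129, -0.002], [-0.001, 0.005, -1.0]]
force: [3.1, 1.7, 6.8]
finger_gap: 0.003
gripper_force: 3.3
```

>>> {"op": "jog_arm", "data": {
  "dp": [
    [0,-0.0015,0],
    [0,-0.0015,0]
  ],
  "twist": [
    [0,0,0],
    [0,0,0]
  ],
  "claw": [1,1]
}}

```text
time: 16.77
tool_pos: [0.4528, -0.2387, 0.0435]
orientation: [[0.129, 0.992, 0.007], [0.992, -0.129, -0.003], [-0.002, 0.007, -1.0]]
force: [4.1, 1.2, 6.3]
finger_gap: 0.005
gripper_force: 3.1
```

The lid seems to be at its stop. I'll lift clear and check.

>>> {"op": "jog_arm", "data": {
  "dp": [
    [0,0.0005,-0.005],
    [0,0.0005,-0.012],
    [0,0.0005,-0.03],
    [0,0.0005,-0.07],
    [0,0.0005,-0.12]
  ],
  "twist": [
    [0,0,0],
    [0,0,0],
    [0,0,0],
    [0,0,0],
    [0,0,0]
  ],
  "claw": [1,1,1,1,1]
}}

```text
time: 17.4
tool_pos: [0.4491, -0.2367, 0.162]
orientation: [[0.129, 0.992, -0.003], [0.992, -0.129, 0.002], [0.002, -0.004, -1.0]]
force: [0.6, -0.8, 0.9]
finger_gap: 0.004
gripper_force: 0.0
```

>>> {"op": "jog_arm", "data": {
  "dp": [
    [0,0,-0.04],
    [0,0,-0.04],
    [0,0,-0.04]
  ],
  "twist": [
    [0,0,0],
    [0,0,0],
    [0,0,0]
  ],
  "claw": [1,1,1]
}}

```text
time: 17.77
tool_pos: [0.4497, -0.2371, 0.2008]
orientation: [[0.129, 0.992, -0.002], [0.992, -0.129, 0.001], [0.001, -0.002, -1.0]]
force: [-0.2, -0.4, -0.2]
finger_gap: 0.008
gripper_force: 0.0
```

```bash
python3 - <<'E'
from h import *
st=env.state();s=snap('wrist','w2.png')
W=np.eye(4);W[:3,:3]=st['orientation'];W[:3,3]=st['tool_pos'];print(st['time'],st['tool_pos'],st['force'])
s['camera_from_world']=np.linalg.inv(W@np.array(s['tool_from_camera']))
m=(s['frame'].max(2)<75).astype(np.uint8)
n,l,stt,ce=cv2.connectedComponentsWithStats(m)
for k in range(1,n):
    if stt[k,4]>800:
        ys,xs=np.nonzero(l==k);P=np.array([ray(s,(x,y),.055)[:2] for x,y in zip(xs,ys)],np.float32)
        print(stt[k],cv2.minAreaRect(P))
E
```

```text
17.775 [ 0.44973519 -0.2371311   0.20079207] [-0.1674529  -0.40272815 -0.17197068]
[    6     0   208   126 20563] ((0.2832942306995392, -0.1005311831831932), (0.10441575199365616, 0.17392291128635406), 82.61804962158203)
[ 283  148  345   22 3444] ((0.5799304246902466, -0.22217676043510437), (0.017921390011906624, 0.3269743025302887), 83.36754608154297)
[    0   167   640   233 58212] ((0.43395933508872986, -0.34778454899787903), (0.2686510384082794, 0.7355481386184692), 82.6190185546875)
[ 294  176  136   33 4239] ((0.48877495527267456, -0.24492807686328888), (0.031989485025405884, 0.13161474466323853), 83.77947998046875)
```

View pics/w2.png

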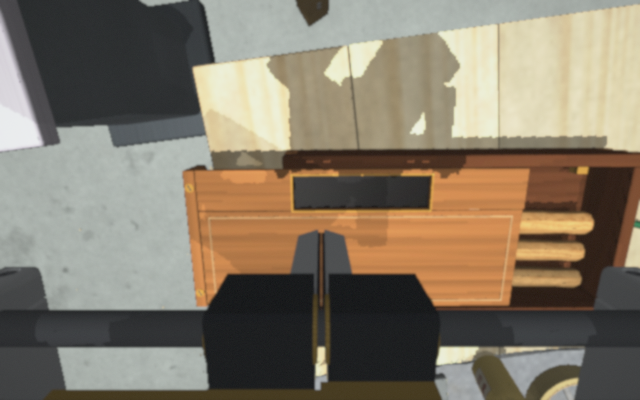

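The lid is open, with the gouges showing at (550,250). The strip, now at x 294–430, has moved 0.583 → 0.489 m, which is about 95 mm of travel. It looks uniformly flush, and the tool is clear.

```bash
python3 -c "
from plant import env
print(env.finish_job())"
```

```text
the job is handed in; nothing more can be done
None
```

The catch was found near the screw end of the strip and pressed down, and the lid was drawn fully open (about 95 mm by camera). The tool was then lifted clear and the job handed in at about 18 s; no verdict was returned.

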